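Match a stool spindle with a thread pitch comb leaf

TASK

A replacement nut is wanted for this second-hand stool spindle: pick up the pitch comb leaf that matches its thread (ten teeth, two grooves on the tab), set it astride the middle of the spindle and, still holding it, feel its teeth fully home in the thread so that it sits flat. Let go of it, then check that it does not rock by pressing it gently down with the fingertips, first on the flat top of its left end, then of its right end (as the robot sees them). Leave it seated there, and do not disturb the other leaves and things on the table.

Things in the scene. Friction and masses are not known exactly. Their poses are not given: they have to be found in the camera images.
- leaf_center (a point): centre of the matching leaf, a steel saddle gauge, 240 g, 100 mm long (x), 47 wide over its four legs (y), 70 high. Comb plate 10 mm thick in y, under it ten teeth 5 mm deep, 3.5 mm wide at the tip, 10 mm apart. Grip tab in the middle, 28 mm long, 10 thick in y, from 3 to 35 mm above this point, two dark grooves on top. z up; alike both ways round, may go on either way
- leaf: the same leaf; origin between its feet, 35 mm below its centre. Toothed face of the plate 26 mm above the feet, tooth tips 21, plain end tops 42, tab top 70. Legs in pairs at x = +26 and -26 mm, each 12 mm long in x and joined to the plate by a bar 34 mm high at most; they straddle the spindle: 37 mm between them, 41 at the feet
- leaf_end_a: flat top of the leaf's +x end, 32 mm (x) by 10 mm (y); origin at the centre of this face, 34 mm from the leaf's middle, 42 mm above the feet
- leaf_end_b: the same at the leaf's -x end
- leaf_fine_center (a point): centre, 35 mm above the feet, of a finer leaf that does not fit (twelve teeth 8 mm apart, ONE groove on the tab), otherwise the same; leave alone
- leaf_coarse_center (a point): centre, 35 mm above the feet, of a coarser leaf that does not fit (eight teeth 12.5 mm apart, THREE grooves on the tab), otherwise the same; leave alone
- cradle: fixed plywood board, 300 by 90 by 15 mm, with a dark wood V block 64 mm high at each end, that carries the steel spindle; origin under the board's centre, x along the spindle towards the robot's left, z up. The spindle is fixed and does not turn; its thread crests stand 76 mm above the table
- axis_mid (a point): point on the spindle's axis, 60 mm above the table, midway between the V blocks; axes as the cradle's. Thread: 32 mm over the crests, 10 mm pitch, trapezoidal (flanks 10 degrees off square), 6 mm deep, crests 3.6 mm wide, 105 mm to either side. Where the crests lie along the axis is NOT given (shifted by up to 5 mm either way): feel for the grooves
- left_end (a point): end of the cradle at the robot's left, on the spindle's axis, 150 mm from axis_mid. Heights: with tooth tips on crests the leaf's centre is 30 mm above the axis; fully home, the plate resting on the crests, 25 mm. Home, the teeth have about 0.5 mm of play each way along the axis
- jar: closed glass jar, 52 mm wide, 75 mm high; origin under it; bystander
- screwdriver: screwdriver 190 mm long lying on the table; bystander
- tape_measure: grey tape measure, 65 by 35 by 60 mm; origin under it; bystander
- mug: white mug, 80 mm wide, 90 mm high; origin under it; bystander
- book: book lying flat, 130 by 190 by 25 mm; origin under it; bystander
- nut: dark steel nut blank, 54 mm wide, 22 mm high; origin under it; bystander
Mind the look-alikes: they are no part of the job. Leave any orange look-alike of the leaf alone.

How it is judged:
By the outcome, as a careful person would: the job done as asked, in the order asked, and still so for the second after the job is handed in, with the robot touching nothing.
It also fails if it takes over 48 s, if anything falls off the work surface, if the arm or the gripper's body presses on something with over 40 N, if the wrist force passes 120 N, or if a joint passes its speed limit or range.

ROBOT

A 7-joint arm with a two-finger parallel gripper is mounted at the origin on the work surface. World frame = base frame: x ahead of the robot, y to its left, z up, the work surface at z = 0. Lengths are in m, angles in degrees, forces in N, time in s.
With the tool pointing down it reaches from about 0.4 to 0.85 m from the base axis. Payload 6.9 kg.
Tool frame: the origin (TCP) lies midway between the tips of the shut fingers; the grasp point (between the pads) lies 19 mm behind it (r.pinch_z is the distance from the TCP to the grasp point, in m); x points along the fingers, z is the direction in which the jaws open and shut, and the axes are right-handed (so a half turn about x gives the same grasp; the last joint's range is limited). The gripper opens to 85 mm and grips with 20 to 120 N. Pads are 22 mm wide; open, the fingers measure 114 mm over their backs; the gripper's body (76 mm by 85 mm) begins 54 mm behind the grasp point. The pads swing forward as they close: fully open they stand 13 mm farther back than shut.
Start: joints at [76.633, 29.078, -13.613, 85.955, 7.202, 65.827, -8.869], TCP at [0.208, -0.589, 0.231] pointing down, gripper open.
Joint ranges: [-176.47, 176.47], [-13.61, 117.27], [-81.72, 77.17], [0.22, 143.17], [-87.28, 267.28], [10, 112.55], [-165.47, 165.47]. Speed limits (degrees/s): [136.94, 136.94, 180, 180, 180, 180, 180].

INTERFACE

Orientations are given as [roll, pitch, yaw] about the fixed x, y, z axes, in that order (R = Rz(yaw) Ry(pitch) Rx(roll)).
In Python, from plant import r gives the robot as it stands. Calls block until the motion is done:
- r.move_pose(position, orientation): joint-space move of the TCP to a pose.
- r.move_straight(position, orientation=None, feed=0.15, until_force=None): straight line of the TCP; orientation=None keeps the orientation; feed is the mean speed in m/s. With until_force (N) it stops when the force on the tool has changed by that much, and returns True; else False.
- r.movej(angles): joint-space move.
- r.command_gripper(opening, newtons=None): finger opening in m; newtons is the grip in N (None keeps the last); returns when the fingers have stopped.
- r.pause(seconds).
- r.inverse_kinematics(position, orientation): joint angles nearest the present ones, or None.
- r.read_state(): the state.
- r.grab_frame(name): name is "side" or "top" or "wrist"; returns a dict with "color" (384x512x3 uint8, red, green, blue), "range_z" (384x512 float32, m along the optical axis (not along the pixel's ray), 0 where there is no reading), "vfov" (degrees; the focal length in pixels is half the picture's height over the tangent of half this angle, whatever the lens; pixels are square), "cx", "cy" (the principal point, pixels), "k1" (the pictures are not rectified: a ray, as slopes to the right and down, at radius r is drawn at 1 + k1 r^2 times it, then the intrinsics apply), "extrinsics" (4x4, takes a point from world to camera coordinates). Camera axes: x right, y up, looking along -z (the intrinsics and any distortion apply to the point x, -y, -z); pixel columns grow to the right and rows downward; lengths in m; the calibration is good to about 2 mm. A picture is of the moment at which its call begins.
A pose or a line that the arm cannot do raises r.IKError and nothing moves.
- r.hand_in(): hands the job in, once; it reports no verdict.
The state is a dict: "clock": time; "qpos": joint angles; "dq": joint speeds; "effort": joint torques, N m; "tcp_pos": TCP position; "orientation": TCP orientation; "force": force on the tool from outside, world axes, zero at the start; "ft_torque": the same for the moment, N m; "gripper_width": finger opening in m.
Only numpy, scipy, OpenCV 4.12 (cv2) and the standard library are available. Lean on these libraries where they do the work, as an engineer would, in place of code of your own. Each camera call takes 0.05 s, during which the arm holds its last target.

## Working session

There is one attempt and no reset: what is moved stays moved. The work goes in short steps, each a Python script; the robot and the scene stay as the last script left them, time stands still between calls to the robot, and variables do not carry over. Pictures are saved under pics/ and viewed, and the job is handed in when it is done.

```bash
ls; mkdir -p pics; cat > h.py <<'E'
import numpy as np, cv2, pickle
from plant import r
def save(f,name,scale=1): cv2.imwrite('pics/'+name, cv2.cvtColor(f['color'],cv2.COLOR_RGB2BGR))
def K(f):
    h,w=f['color'].shape[:2]; fl=h/2/np.tan(np.radians(f['vfov'])/2)
    return fl
def ray(f,u,v):
    fl=K(f); p=np.array([(u-f['cx'])/fl,(v-f['cy'])/fl]); q=p.copy()
    for _ in range(30): q=p/(1+f['k1']*(q@q))
    return np.array([q[0],-q[1],-1.])
def world(f,u,v,z=None,d=None):
    T=np.linalg.inv(np.array(f['extrinsics'])); R=ray(f,u,v); o=T[:3,3]; D=T[:3,:3]@R
    if z is not None: return o+D*(z-o[2])/D[2]
    if d is None: d=f['range_z'][int(round(v)),int(round(u))]
    return o+D*d
def cloud(f):
    h,w=f['range_z'].shape; fl=K(f)
    v,u=np.mgrid[:h,:w]; px=(u-f['cx'])/fl; py=(v-f['cy'])/fl; qx,qy=px.copy(),py.copy()
    for _ in range(30):
        s=1+f['k1']*(qx**2+qy**2); qx,qy=px/s,py/s
    D=np.stack([qx,-qy,-np.ones_like(qx)],-1)*f['range_z'][...,None]
    T=np.linalg.inv(np.array(f['extrinsics'])); return D@T[:3,:3].T+T[:3,3]
E
python3 - <<'E'
from h import *
for n in ['side','top','wrist']:
    f=r.grab_frame(n); save(f,n+'0.png'); pickle.dump(f,open(n+'0.pkl','wb'))
    print(n,f['vfov'],f['cx'],f['cy'],f['k1'],np.round(np.linalg.inv(f['extrinsics']),3).tolist())
s=r.read_state(); print(s)
E
```

```text
pics
side 42.004660232376935 249.57774198079525 204.45950440108183 0.03998229277288065 [[0.986, 0.117, -0.122, 0.386], [-0.17, 0.682, -0.711, -0.877], [0.0, 0.722, 0.692, 0.959], [0.0, 0.0, 0.0, 1.0]]
top 54.090901800352945 257.5763504906791 185.78504113457328 -0.04286147407066927 [[0.008, 0.977, -0.215, 0.346], [-1.0, 0.007, -0.006, 0.028], [-0.005, 0.215, 0.977, 0.974], [0.0, 0.0, 0.0, 1.0]]
wrist 60.969041629679474 252.9527471711979 191.09684428205296 -0.050896438673183914 [[0.332, 0.895, 0.298, 0.283], [-0.943, 0.315, 0.104, -0.563], [-0.001, -0.316, 0.949, 0.373], [0.0, 0.0, 0.0, 1.0]]
{'clock': 0.15, 'qpos': array([ 76.63420293,  29.11463211, -13.60812952,  85.99572459,
         7.19999507,  65.82686731,  -8.86922021]), 'dq': array([ 0.05406877, -0.11072959, -0.01171687, -0.14811835, -0.0268325 ,
        0.0344374 , -0.02362927]), 'effort': array([-2.47014184e-03, -6.21010423e+01, -2.18940116e+00, -2.49839365e+01,
        1.27042035e-02,  9.15826909e-03, -3.12892359e-05]), 'tcp_pos': array([ 0.20751153, -0.58913737,  0.23062545]), 'orientation': array([-179.73769032,   89.92106531,  109.67073536]), 'force': array([0.45966208, 0.27718132, 0.47362735]), 'ft_torque': array([ 0.01386782,  0.02937147, -0.03311923]), 'gripper_width': 0.08527610100916543}
```

View pics/side0.png

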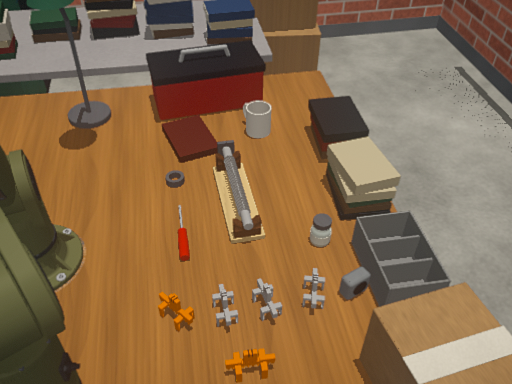

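View pics/top0.png

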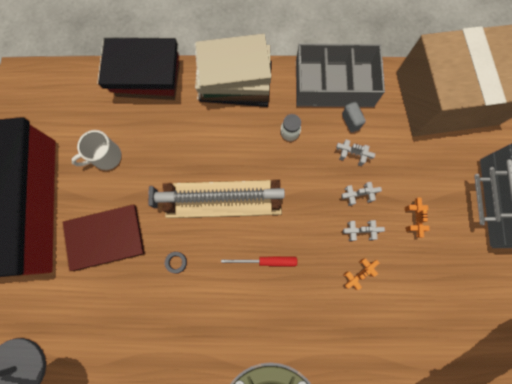

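View pics/wrist0.png

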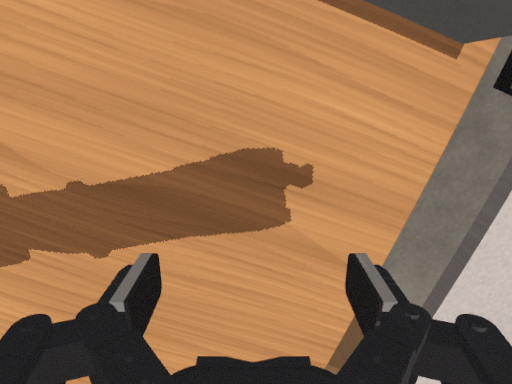

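```bash
python3 - <<'E'
from h import *
t=pickle.load(open('top0.pkl','rb')); s=pickle.load(open('side0.pkl','rb'))
a=t['color'][125:255,325:445]; b=s['color'][255:335,200:340]
a=cv2.resize(a,None,fx=4,fy=4,interpolation=cv2.INTER_CUBIC);b=cv2.resize(b,None,fx=5,fy=5,interpolation=cv2.INTER_CUBIC)
cv2.imwrite('pics/za.png',a[...,::-1]);cv2.imwrite('pics/zb.png',b[...,::-1])
for n,f in(('t',t),('s',s)):
    c=cloud(f); np.save(n+'c.npy',c)
    for uv in ([(356,152),(362,192),(363,231),(160,197),(218,196),(275,194),(420,217),(362,275),(175,262),(291,125),(354,115),(260,261),(104,238),(95,150)] if n=='t' else [(225,305),(266,297),(314,288),(222,152),(238,190),(246,225)]):
        print(n,uv,np.round(c[uv[1],uv[0]],4))
E
```

```text
t (356, 152) [ 0.6438 -0.2211  0.0385]
t (362, 192) [ 0.5317 -0.2232  0.0672]
t (363, 231) [ 0.4372 -0.225   0.0519]
t (160, 197) [0.515  0.2734 0.071 ]
t (218, 196) [0.5189 0.1312 0.0688]
t (275, 194) [ 0.5242 -0.0084  0.0724]
t (420, 217) [ 0.4728 -0.3703  0.0494]
t (362, 275) [ 0.3321 -0.2132  0.0682]
t (175, 262) [0.3599 0.2433 0.0023]
t (291, 125) [ 0.7024 -0.0494  0.0754]
t (354, 115) [ 0.7387 -0.2159  0.0577]
t (260, 261) [0.364  0.0271 0.0251]
t (104, 238) [0.417  0.4229 0.0236]
t (95, 150) [0.6566 0.4792 0.0033]
s (225, 305) [ 0.4411 -0.2429  0.0479]
s (266, 297) [ 0.533  -0.237   0.0473]
s (314, 288) [ 0.6437 -0.2309  0.0469]
s (222, 152) [0.504  0.2835 0.0553]
s (238, 190) [0.5215 0.0891 0.0761]
s (246, 225) [ 0.5232 -0.0286  0.064 ]
```

View pics/za.png

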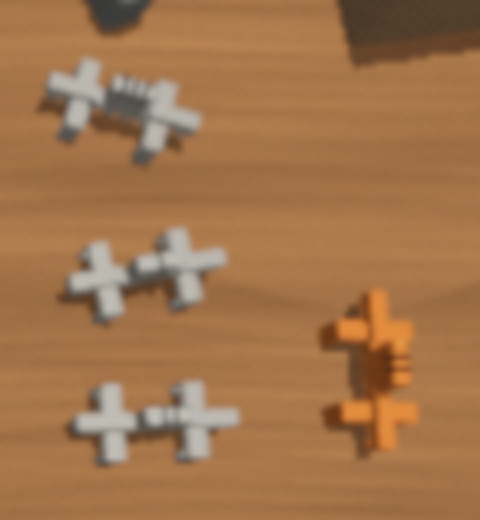

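View pics/zb.png

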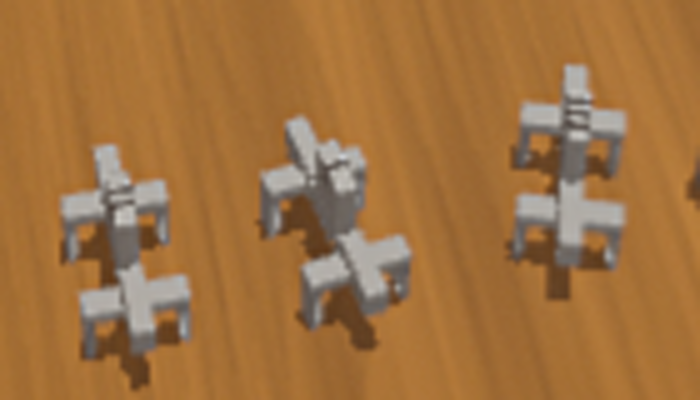

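```bash
python3 - <<'E'
from h import *
def fit(P):
    m=P[:,:2].mean(0); u,s,v=np.linalg.svd(P[:,:2]-m,full_matrices=False); return m,v[0]
for n in 'ts':
    c=np.load(n+'c.npy').reshape(-1,3)
    k=(abs(c[:,0]-.44)<.035)&(abs(c[:,1]+.235)<.07)&(c[:,2]>.034)
    P=c[k]; m,v=fit(P); print(n,len(P),m,np.degrees(np.arctan2(v[1],v[0])),P.min(0),P.max(0))
    k=(abs(c[:,0]-.52)<.03)&(abs(c[:,1]-.13)<.1)&(c[:,2]>.066)&(c[:,2]<.09)
    P=c[k]; m,v=fit(P); print(n,len(P),m,np.degrees(np.arctan2(v[1],v[0])),P.min(0),P.max(0))
q=r.read_state()['qpos']
for p in ([.44,-.235,.15],[.52,.13,.15],[.52,.13,.08],[.44,-.235,.035]):
  for yaw in (0,180):
    for roll in (0,180):
      print(p,yaw,roll,r.inverse_kinematics(p,[roll,90,yaw]))
E
```

```text
t 239 [ 0.44231801 -0.22723654] 93.21817346208519 [ 0.41890654 -0.27895314  0.03408283] [ 0.4667152  -0.18049824  0.07279587]
t 709 [0.52279296 0.12920326] -87.82137336871877 [0.50611795 0.03058664 0.06603773] [0.53992255 0.22983293 0.0804943 ]
s 298 [ 0.44116339 -0.23715576] -87.78598762848289 [ 0.4164849  -0.28134508  0.03401304] [ 0.46483506 -0.17909739  0.07346333]
s 500 [0.52142152 0.12445454] -87.75393623860671 [0.50468736 0.03035634 0.06601604] [0.53954301 0.2290763  0.07898556]
[0.44, -0.235, 0.15] 0 0 [ 50.45350193  25.94665181 -36.18438854 111.11847112  19.95182685
  49.20116083   3.77513565]
[0.44, -0.235, 0.15] 0 180 [  19.67318376   23.14936947    7.90459479  111.49938771   -4.33750476
   45.6304712  -150.01545562]
[0.44, -0.235, 0.15] 180 0 [  19.67318376   23.14936947    7.90459479  111.49938771   -4.33750476
   45.6304712  -150.01545562]
[0.44, -0.235, 0.15] 180 180 [ 50.45350193  25.94665181 -36.18438854 111.11847112  19.95182685
  49.20116083   3.77513565]
[0.52, 0.13, 0.15] 0 0 [ 17.59211417  33.85546491 -54.03111809 105.72676776  32.39296333
  57.31271386 -50.1714
[... 642 characters left out ...]
8.09810227 -70.26223659 110.06557478  52.31927237
  62.27426667 110.60940137]
[0.52, 0.13, 0.08] 180 180 [ 10.1660697   36.15192204 -41.86335806 110.21460992  33.01391106
  46.2679112  -49.90979577]
[0.44, -0.235, 0.035] 0 0 [ 44.07199538  35.07280772 -28.19191481 118.02472435  29.26173328
  33.73611687  -4.59728017]
[0.44, -0.235, 0.035] 0 180 [  18.85757283   33.40298956    9.58586444  118.34139852  -10.87799405
   29.06385207 -143.58221964]
[0.44, -0.235, 0.035] 180 0 [  18.85757283   33.40298956    9.58586444  118.34139852  -10.87799405
   29.06385207 -143.58221964]
[0.44, -0.235, 0.035] 180 180 [ 44.07199538  35.07280772 -28.19191481 118.02472435  29.26173328
  33.73611687  -4.59728017]
```

```bash
python3 - <<'E'
from h import *
r.command_gripper(0.045)
r.move_pose([.442,-.22,.19],[0,90,2]); 
f=r.grab_frame('wrist'); save(f,'w1.png'); pickle.dump(f,open('w1.pkl','wb'))
r.move_straight([.442,-.26,.17],feed=.1)
g=r.grab_frame('wrist'); save(g,'w2.png'); pickle.dump(g,open('w2.pkl','wb'))
print(r.read_state())
E
```

```text
{'clock': 2.9417, 'qpos': array([ 53.77293156,  25.89980212, -37.86601034, 107.64228617,
        19.55938949,  53.04355711,   8.75720177]), 'dq': array([-0.48701829, -0.58994894, -0.2656529 ,  0.00540227, -0.0507361 ,
        0.06100448,  0.03592753]), 'effort': array([ 5.62846754e-01, -4.90197444e+01, -5.95274404e+00, -2.07808381e+01,
        6.99640252e-02,  1.03704809e-02,  7.70274550e-03]), 'tcp_pos': array([ 0.44210385, -0.25961445,  0.16995292]), 'orientation': array([85.34355309, 89.96339904, 87.35800459]), 'force': array([-0.78094981,  0.77601472,  0.2264365 ]), 'ft_torque': array([-0.02037325,  0.02681208, -0.05337058]), 'gripper_width': 0.04481869032037719}
```

View pics/w1.png

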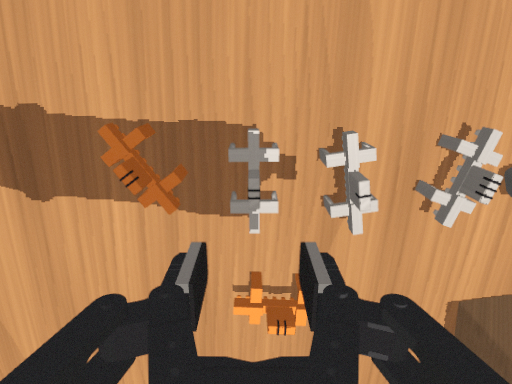

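View pics/w2.png

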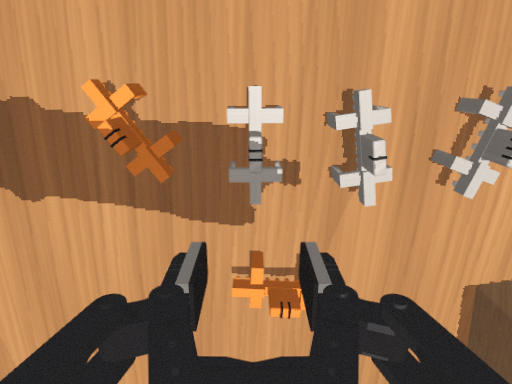

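Wrist views confirm it: the leaf at (254,185) in w1 and (255,150) in w2 has two grooves. Its right-hand neighbour has one, the far one three, and the orange ones are look-alikes.

```bash
python3 - <<'E'
from h import *
for n in ('w1','w2'):
    f=pickle.load(open(n+'.pkl','rb')); c=cloud(f)
    m0=(abs(c[...,0]-.442)<.032)&(abs(c[...,1]+.23)<.065)
    for lo,hi in((.026,.05),(.038,.048),(.06,.08)):
        k=m0&(c[...,2]>lo)&(c[...,2]<hi)
        P=c[k]
        if len(P)<5: continue
        (cx,cy),(w,h),a=cv2.minAreaRect((P[:,:2]*1000).astype(np.float32))
        print(n,lo,len(P),P.mean(0).round(4),'min',P.min(0).round(4),'max',P.max(0).round(4),'rect',cx,cy,w,h,a)
    k=m0&(c[...,2]>.026); P=c[k][:,:2]; v=np.linalg.svd(P-P.mean(0),full_matrices=False)[2][0]; print('ang',np.degrees(np.arctan2(v[1],v[0])))
# triangulate plate tips
for a,b in (((254,131),(255,87)),((254,232),(255,204))):
    f=pickle.load(open('w1.pkl','rb'));g=pickle.load(open('w2.pkl','rb'))
    A=np.linalg.inv(f['extrinsics']);B=np.linalg.inv(g['extrinsics'])
    d1=A[:3,:3]@ray(f,*a);d2=B[:3,:3]@ray(g,*b)
    s=np.linalg.lstsq(np.stack([d1,-d2],1),B[:3,3]-A[:3,3],rcond=None)[0]
    print('tri',A[:3,3]+s[0]*d1,B[:3,3]+s[1]*d2)
E
```

```text
w1 0.026 1793 [ 0.4413 -0.2272  0.0365] min [ 0.4167 -0.2824  0.0261] max [ 0.4658 -0.1817  0.0494] rect 441.5205993652344 -231.88168334960938 46.92220687866211 100.75025939941406 2.428367853164673
w1 0.038 670 [ 0.4412 -0.2242  0.0417] min [ 0.4344 -0.2824  0.038 ] max [ 0.4477 -0.1817  0.0479] rect 441.0973205566406 -231.92138671875 9.765657424926758 100.75786590576172 2.0814313888549805
w1 0.06 400 [ 0.4414 -0.2306  0.0692] min [ 0.4359 -0.2457  0.0601] max [ 0.4468 -0.2175  0.0723] rect 441.2521667480469 -231.61422729492188 10.433382034301758 28.259891510009766 1.587511420249939
ang 1.44741219946652
w2 0.026 2235 [ 0.4414 -0.2287  0.0369] min [ 0.4175 -0.2822  0.0261] max [ 0.466  -0.1818  0.0498] rect 441.3768615722656 -231.9420166015625 47.05284118652344 100.19347381591797 2.3391709327697754
w2 0.038 918 [ 0.4412 -0.2267  0.0417] min [ 0.4346 -0.2822  0.038 ] max [ 0.4481 -0.1818  0.0458] rect 441.2734680175781 -231.9514923095703 9.732762336730957 100.19369506835938 2.264643669128418
w2 0.06 508 [ 0.4414 -0.2305  0.0693] min [ 0.4359 -0.2452  0.0605] max [ 0.4467 -0.2176  0.0713] rect 441.3070068359375 -231.4432373046875 10.035537719726562 27.574474334716797 2.0428287982940674
ang -7.311926347984443
tri [ 0.44064528 -0.18269298  0.03823573] [ 0.44016862 -0.18269755  0.03823243]
tri [ 0.4439342  -0.2856066   0.03119139] [ 0.44386106 -0.2856059   0.03118966]
```

```bash
python3 - <<'E'
from h import *
O=[0,90,2.2]
r.move_straight([.4413,-.2318,.12],O,feed=.12)
print(r.move_straight([.4413,-.2318,.037],feed=.06,until_force=8), r.read_state()['tcp_pos'])
r.command_gripper(0.0,60)
s=r.read_state(); print(s['gripper_width'],s['force'],s['tcp_pos'])
r.pause(.1); b=r.read_state()['force']
r.move_straight([.4413,-.2318,.17],feed=.15)
r.pause(.2)
s=r.read_state(); print(s['gripper_width'],s['force']-b,s['force'],s['tcp_pos'],s['clock'])
r.move_pose([.522,.06,.17],O)
f=r.grab_frame('wrist'); save(f,'w3.png'); pickle.dump(f,open('w3.pkl','wb'))
r.move_straight([.522,.04,.15],feed=.1)
f=r.grab_frame('wrist'); save(f,'w4.png'); pickle.dump(f,open('w4.pkl','wb'))
s=r.read_state(); print(s['gripper_width'],s['force'],s['tcp_pos'],s['clock'])
E
```

```text
False [ 0.44151052 -0.2319303   0.03732368]
0.009416179165822694 [ 0.74129797 -0.11181894 -0.03345887] [ 0.44152477 -0.23183398  0.03710793]
0.008972398506409952 [ 7.62742451e-04  6.33467970e-01 -2.64443327e+00] [ 0.5503256   0.6798742  -1.53000017] [ 0.44091203 -0.23156322  0.16921761] 6.8417
0.009141804608249616 [-0.40905498  0.52132315 -2.61327423] [0.52205465 0.03985203 0.15001719] 8.5333
```

View pics/w3.png

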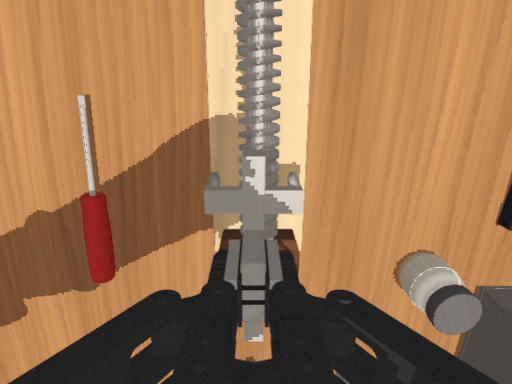

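View pics/w4.png

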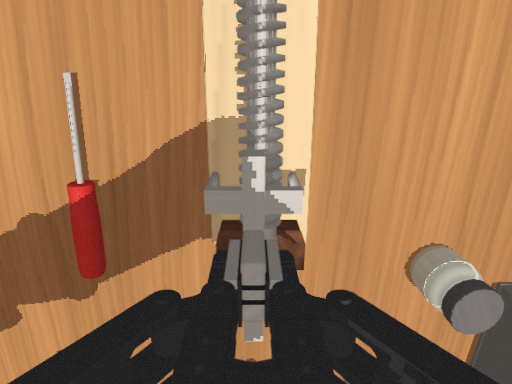

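```bash
cat > an.py <<'E'
from h import *
from scipy.ndimage import median_filter
D=np.array([-np.sin(np.radians(2.2)),np.cos(np.radians(2.2))])
for n in ('w3','w4'):
    f=pickle.load(open(n+'.pkl','rb')); c=cloud(f)
    k=(abs(c[...,0]-.522)<.03)&(c[...,1]>.09)&(c[...,1]<.25)&(c[...,2]>.055)&(c[...,2]<.085)
    P=c[k]
    (cx,cy),wh,a=cv2.minAreaRect((P[:,:2]*1000).astype(np.float32)); print(n,len(P),'rect',cx,cy,wh,a)
    C=np.array([.522,.13]); 
    # crest points z>.074
    Q=P[P[:,2]>.0725]; s=(Q[:,:2]-C)@D; t=(Q[:,:2]-C)@np.array([D[1],-D[0]])
    top=abs(t)<.004; ss=s[top]*1000
    ph=np.angle(np.exp(2j*np.pi*ss/10).mean())/2/np.pi*10; print('n',top.sum(),'crest phase mod10',ph,'R',abs(np.exp(2j*np.pi*ss/10).mean()),'zmax',np.percentile(P[:,2],99))
    print(np.histogram(ss%10,bins=10,range=(0,10))[0])
    # slope of phase vs t (helix)
    for lo,hi in((-8,-4),(-4,0),(0,4),(4,8)):
        kk=(t*1000>lo)&(t*1000<hi); 
        if kk.sum()>10: print(lo,hi,kk.sum(),np.angle(np.exp(2j*np.pi*s[kk]*100).mean())/2/np.pi*10)
    # axis fit: circle edges per slice
    for y0 in np.arange(.1,.22,.02):
        kk=(abs(P[:,1]-y0)<.01); print(round(y0,2), P[kk,0].min().round(4),P[kk,0].max().round(4),((P[kk,0].min()+P[kk,0].max())/2).round(4),end=' | ')
    print()
    # held leaf end
    tcp={'w3':[.522,.06,.17],'w4':[.522,.04,.15]}[n]
    d=c-np.array(tcp); k=(abs(d[...,0])<.03)&(d[...,1]>.01)&(d[...,1]<.06)&(abs(d[...,2])<.03)
    L=d[k]
    for lo,hi in ((.0,.015),(-.012,.0)):
        M=L[(L[:,2]>lo)&(L[:,2]<hi)]; print('leaf',lo,len(M),M.min(0).round(4),M.max(0).round(4),np.median(M,0).round(4))
c=np.load('tc.npy').reshape(-1,3)
k=(abs(c[:,0]-.52)<.06)&(c[:,1]>-.08)&(c[:,1]<.33)&(c[:,2]>.01)&(c[:,2]<.021); 
P=c[k];print('board t',cv2.minAreaRect((P[:,:2]*1000).astype(np.float32)))
for nn in('tc','sc'):
    c=np.load(nn+'.npy').reshape(-1,3)
    k=(abs(c[:,0]-.522)<.025)&(c[:,1]>-.1)&(c[:,1]<.36)&(c[:,2]>.045)&(c[:,2]<.09); print(nn,c[k][:,1].min(),c[k][:,1].max())
    k=(abs(c[:,0]-.522)<.06)&(c[:,1]>-.1)&(c[:,1]<.36)&(c[:,2]>.009)&(c[:,2]<.09); print(nn,c[k].min(0),c[k].max(0))
E
python3 an.py
```

```text
w3 5477 rect 522.4627685546875 142.11671447753906 (31.58395004272461, 104.76493835449219) 1.9090871810913086
n 794 crest phase mod10 3.102503464030702 R 0.670566841302626 zmax 0.07648392994030837
[ 58 133 198 171 170  63   1   0   0   0]
-8 -4 341 2.3802809612353597
-4 0 364 2.802090353899154
0 4 430 3.363668590941108
4 8 360 3.7704427093231043
0.1 0.5081 0.5394 0.5237 | 0.12 0.5076 0.5386 0.5231 | 0.14 0.5069 0.5383 0.5226 | 0.16 0.5059 0.5371 0.5215 | 0.18 0.5053 0.5369 0.5211 | 0.2 0.5055 0.5359 0.5207 | 
leaf 0.0 1925 [-0.0078  0.0101  0.    ] [0.0035 0.0486 0.015 ] [-0.0021  0.0297  0.0042]
leaf -0.012 2348 [-0.0252  0.011  -0.012 ] [ 0.0216  0.0485 -0.    ] [-0.0017  0.0257 -0.0039]
w4 5146 rect 522.8660278320312 129.84756469726562 (31.494897842407227, 80.26776885986328) 1.9736610651016235
n 791 crest phase mod10 3.0216445634616274 R 0.66863725319687 zmax 0.07643349880052541
[ 60 159 161 189 160  61   1   0   0   0]
-8 -4 332 2.349600245149119
-4 0 389 2.7658664890185047
0 4 402 3.27299679953422
4 8 364 3.7838169850397234
0.1 0.5082 0.5398 0.524 | 0.12 0.5077 0.539 0.5234 | 0.14 0.5065 0.5379 0.5222 | 0.16 0.506 0.5375 0.5218 | 0.18 0.5308 0.5308 0.5308 | Traceback (most recent call last):
  File "an.py", line 21, in <module>
    kk=(abs(P[:,1]-y0)<.01); print(round(y0,2), P[kk,0].min().round(4),P[kk,0].max().round(4),((P[kk,0].min()+P[kk,0].max())/2).round(4),end=' | ')
                                                ~~~~~~~~~~~^^
    return umr_minimum(a, axis, None, out, keepdims, initial, where)
ValueError: zero-size array to reduction operation minimum which has no identity
```

```bash
sed -i 's/if kk.sum()>10/if kk.sum()>10/; s/for y0 in np.arange(.1,.22,.02)/for y0 in np.arange(.1,.16,.02)/' an.py; python3 an.py | grep -A20 "w4" | tail -7
python3 - <<'E'
from h import *
t=pickle.load(open('top0.pkl','rb')); s=pickle.load(open('side0.pkl','rb'))
a=cv2.resize(t['color'][170:230,140:295],None,fx=5,fy=5,interpolation=cv2.INTER_CUBIC)
b=cv2.resize(s['color'][135:250,205:270],None,fx=5,fy=5,interpolation=cv2.INTER_CUBIC)
cv2.imwrite('pics/zc.png',a[...,::-1]);cv2.imwrite('pics/zd.png',b[...,::-1])
E
```

```text
leaf 0.0 1928 [-0.008  0.01   0.   ] [0.0073 0.0495 0.015 ] [-0.0024  0.0305  0.0042]
leaf -0.012 2335 [-0.0254  0.0119 -0.012 ] [ 0.0214  0.0494 -0.    ] [-0.0015  0.0266 -0.004 ]
board t ((524.1021728515625, 124.72789001464844), (91.10169982910156, 299.9930114746094), 2.1802282333374023)
tc -0.02855385552997626 0.30072859824742887
tc [ 0.46260971 -0.02855386  0.00904513] [0.57313672 0.35977603 0.08816401]
sc -0.032991165631211516 0.3025067220680714
sc [ 0.4624106  -0.03299117  0.00911799] [0.57163525 0.35949537 0.08867284]
```

View pics/zc.png

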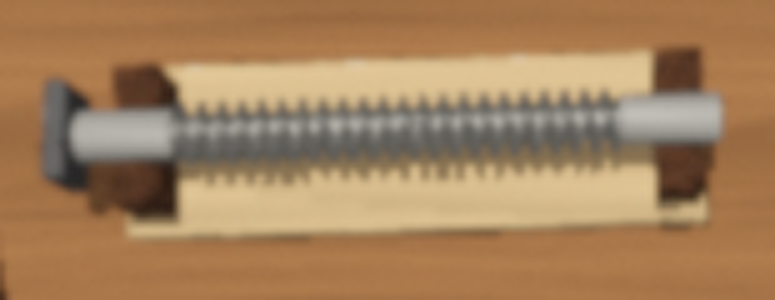

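View pics/zd.png

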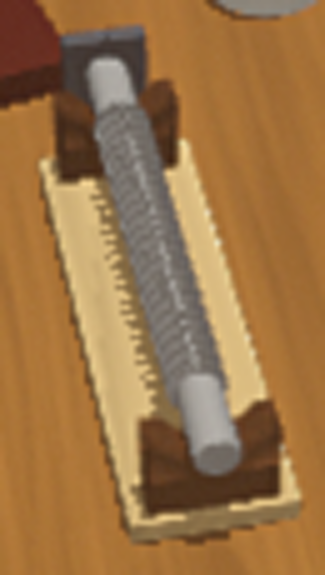

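```bash
python3 - <<'E'
from h import *
O=[0,90,2.1]
x,y=.5240,.1239
r.move_straight([x,y,.135],O,feed=.12)
r.pause(.15); s=r.read_state(); print(s['tcp_pos'],s['orientation'],s['force'],s['clock'])
hit=r.move_straight([x,y,.097],feed=.05,until_force=6)
s=r.read_state(); print('A',hit,s['tcp_pos'],s['force'],s['ft_torque'],s['clock'])
if not hit:
    hit=r.move_straight([x,y,.0855],feed=.015,until_force=6)
    s=r.read_state(); print('B',hit,s['tcp_pos'],s['force'],s['ft_torque'],s['clock'])
    r.pause(.2); s=r.read_state(); print('C',hit,s['tcp_pos'],s['force'],s['ft_torque'],s['clock'],s['gripper_width'])
f=r.grab_frame('wrist'); save(f,'w5.png'); pickle.dump(f,open('w5.pkl','wb'))
f=r.grab_frame('side'); save(f,'s5.png'); pickle.dump(f,open('s5.pkl','wb'))
E
```

```text
[0.52418232 0.12278775 0.13505335] [-81.43910419  89.96603096 -79.42926758] [ 0.60817787 -0.26167526 -3.27903168] 9.5417
A False [0.52417678 0.12404981 0.09718167] [ 0.01782381 -0.8544308  -2.10998251] [ 0.02938727 -0.00698721 -0.00506634] 10.45
B True [0.5239717  0.12355579 0.08702209] [-0.83411839 -0.44715743  6.1854617 ] [-0.04910248  0.12478183  0.00632517] 11.0917
C True [0.52395125 0.12355731 0.08702074] [-0.56824957 -0.19641     4.61432842] [-0.04305744  0.09238958  0.03578588] 11.2917 0.009164002194846468
```

```bash
python3 - <<'E'
from h import *
f=pickle.load(open('s5.pkl','rb'))
cv2.imwrite('pics/ze.png',cv2.resize(f['color'][130:260,180:300],None,fx=5,fy=4.6,interpolation=cv2.INTER_CUBIC)[...,::-1])
f=pickle.load(open('w5.pkl','rb'));c=cloud(f)
k=(abs(c[...,0]-.523)<.006)&(c[...,1]>.135)&(c[...,1]<.18)&(c[...,2]>.084)&(c[...,2]<.1)
P=c[k]; print(len(P),np.median(P[:,2]));q=np.linalg.lstsq(np.c_[P[:,:2]-[.523,.124],np.ones(len(P))],P[:,2],rcond=None)[0];print(q)
E
```

```text
1925 0.09157936121543062
[-0.06184422 -0.0341423   0.0924972 ]
```

View pics/ze.png

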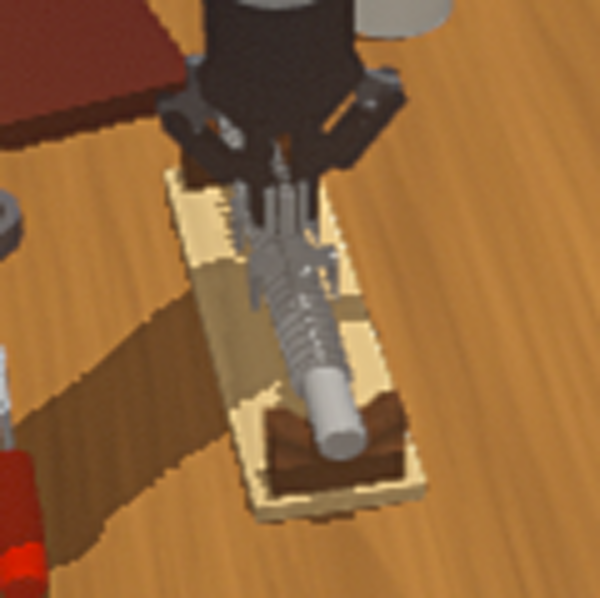

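View pics/w5.png

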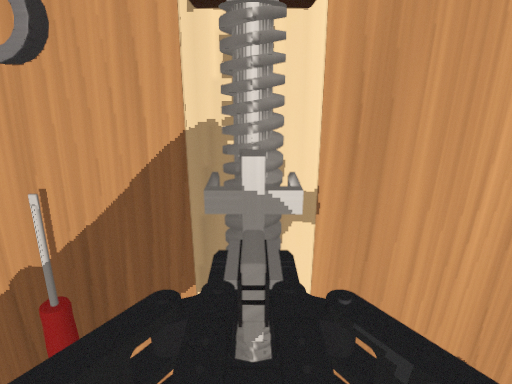

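```bash
python3 - <<'E'
from h import *
D=np.array([-np.sin(np.radians(2.1)),np.cos(np.radians(2.1)),0])
def st(n):
    s=r.read_state(); print(n,s['tcp_pos'].round(5),s['force'].round(2),s['ft_torque'].round(3),round(s['clock'],2)); return s
p0=np.array([.5240,.12356,.0870])
hit=r.move_straight(p0+[0,0,-.003],feed=.015,until_force=8); s=st(('press',hit)); z=s['tcp_pos'][2]
p=np.array([.5240,.12356,min(z,.0868)])
for sg in (1,-1):
    hit=r.move_straight(p+sg*D*.003,feed=.015,until_force=6); st(('slide',sg,hit))
    r.move_straight(p,feed=.02)
st('back')
c=None
for n in('w3','w4','w5'):
    f=pickle.load(open(n+'.pkl','rb'));c=cloud(f);tcp={'w3':[.522,.06,.17],'w4':[.522,.04,.15],'w5':[.524,.1236,.087]}[n]
    d=c-tcp;k=(abs(d[...,0]+.0015)<.0045)&(d[...,1]>.018)&(d[...,1]<.048)&(abs(d[...,2]-.005)<.005)
    P=d[k];print(n,len(P),np.polyfit(P[:,1]-.034,P[:,2],1))
E
```

```text
('press', True) [0.524   0.12355 0.08701] [-2.26 -0.29  8.37] [-0.063  0.382  0.035] 11.6
('slide', 1, True) [0.52399 0.12354 0.08706] [-0.65 -1.61  5.2 ] [0.058 0.046 0.018] 11.82
('slide', -1, True) [0.52425 0.12249 0.08706] [-0.75  0.24  5.03] [ 0.131  0.008 -0.018] 12.32
back [0.52424 0.12253 0.08704] [-0.97 -2.78  6.46] [-0.459  0.227  0.014] 12.57
w3 1254 [-0.00516005  0.00420233]
w4 1217 [0.0005487  0.00419411]
w5 1223 [-0.00030791  0.00463124]
```

```bash
python3 - <<'E'
from h import *
def st(n):
    s=r.read_state(); print(n,s['tcp_pos'].round(5),s['force'].round(2),s['ft_torque'].round(3),round(s['clock'],2),s['gripper_width']); return s
r.command_gripper(.045); s=st('open'); p=s['tcp_pos']
r.move_straight([p[0],p[1],.15],feed=.12); st('up')
r.move_straight([.5240,.075,.20],feed=.15); r.pause(.1)
f=r.grab_frame('wrist'); save(f,'w6.png'); pickle.dump(f,open('w6.pkl','wb'))
c=cloud(f); m0=(abs(c[...,0]-.5235)<.03)&(abs(c[...,1]-.123)<.06)
for lo,hi in((.0805,.1),(.0885,.096),(.112,.13)):
    P=c[m0&(c[...,2]>lo)&(c[...,2]<hi)]
    print(lo,len(P),np.median(P[:,2]),P.min(0),P.max(0),cv2.minAreaRect((P[:,:2]*1000).astype(np.float32)))
P=c[m0&(c[...,2]>.0885)&(c[...,2]<.096)]
for a,b in((.08,.103),(.145,.165)):
    k=(P[:,1]>a)&(P[:,1]<b); print(a,k.sum(),np.median(P[k],0))
st('')
E
```

```text
open [0.52389 0.1236  0.08661] [-0.04  0.29 -0.79] [-0.007 -0.064  0.016] 13.0 0.04456298182604076
up [0.52362 0.12327 0.14959] [ 0.33 -0.27  0.08] [-0.004  0.082  0.026] 13.68 0.04493711859330755
0.0805 2651 0.08453857495374084 [0.49947752 0.07188644 0.08053996] [0.54749114 0.17237015 0.09922101] ((523.188720703125, 122.16958618164062), (46.96346664428711, 100.33746337890625), 1.6128793954849243)
0.0885 1127 0.0916481083182221 [0.5169729  0.07188644 0.08860425] [0.52953563 0.17237015 0.09562045] ((523.0245361328125, 122.16696166992188), (10.074408531188965, 100.3272476196289), 1.7005083560943604)
0.112 619 0.11966054955017011 [0.51768297 0.10871407 0.11247058] [0.52826101 0.13676876 0.12186187] ((522.9041137695312, 122.73672485351562), (10.257526397705078, 28.099483489990234), 2.3907721042633057)
0.08 362 [0.52386206 0.09152762 0.09177433]
0.145 392 [0.52193719 0.15489714 0.09151008]
 [0.52345 0.07586 0.1992 ] [-0.56 -0.01 -0.36] [ 0.039 -0.015  0.028] 14.44 0.04493793061711804
```

View pics/w6.png

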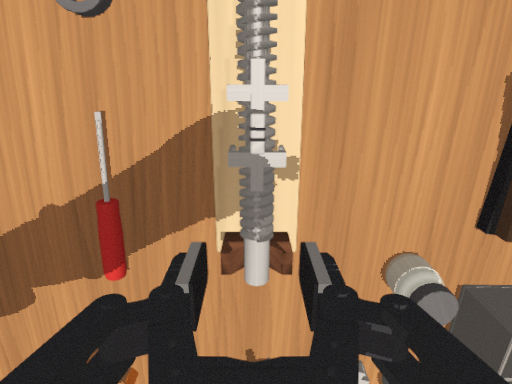

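```bash
python3 - <<'E'
from h import *
def st(n):
    s=r.read_state(); print(n,s['tcp_pos'].round(5),s['force'].round(2),s['ft_torque'].round(3),round(s['clock'],2),round(s['gripper_width'],4)); return s
D=np.array([-np.sin(np.radians(2.1)),np.cos(np.radians(2.1))]); c=np.array([.5239,.1232])
r.command_gripper(0.0,30)
for nm,sg in(('left',1),('right',-1)):
    q=c+sg*D*.036
    if sg<0: r.move_straight([*p,.15],feed=.15)
    r.move_straight([*q,.15],[0,90,2.1],feed=.15)
    r.move_straight([*q,.099],feed=.08); r.pause(.1); b=st('pre')['force']
    hit=r.move_straight([*q,.086],feed=.012,until_force=5); s=st((nm,hit)); 
    r.pause(.3); s=st('hold'); print('net',s['force']-b)
    r.move_straight([*q,.14],feed=.1); p=q
E
```

```text
pre [0.52293 0.15938 0.09951] [-0.81 -0.29 -0.22] [0.021 0.035 0.023] 16.62 -0.0002
('left', True) [0.52265 0.15919 0.09205] [-0.57 -0.21  6.98] [-0.182  0.189 -0.065] 17.29 -0.0002
hold [0.52268 0.15917 0.09207] [-0.21  0.31  6.15] [-0.11   0.174 -0.01 ] 17.59 -0.0001
net [0.60086352 0.60388674 6.36994132]
pre [0.52561 0.08743 0.09952] [-0.34  0.28 -0.21] [-0.007 -0.002  0.014] 19.99 0.0002
('right', True) [0.52531 0.0872  0.09207] [-1.43 -0.57  5.98] [-0.076  0.259 -0.052] 20.66 -0.0001
hold [0.52532 0.08715 0.09207] [-0.93 -0.13  5.4 ] [-0.061  0.158  0.041] 20.96 0.0001
net [-0.58904742 -0.41031727  5.61746652]
```

Both ends resist at the same height, z = 92.1 mm, which is the fully home height. I'll retreat and take a last look.

```bash
python3 - <<'E'
from h import *
r.move_straight([.524,.06,.22],feed=.15); r.pause(.2)
f=r.grab_frame('wrist'); save(f,'w7.png'); c=cloud(f); m0=(abs(c[...,0]-.5235)<.03)&(abs(c[...,1]-.123)<.06)
P=c[m0&(c[...,2]>.0885)&(c[...,2]<.096)]
print(cv2.minAreaRect((P[:,:2]*1000).astype(np.float32)))
for a,b in((.08,.103),(.145,.165)):
    k=(P[:,1]>a)&(P[:,1]<b); print(a,k.sum(),np.median(P[k],0))
f=r.grab_frame('side'); save(f,'s7.png'); s=pickle.load(open('side0.pkl','rb'))
print(r.read_state()['clock'])
E
```

```text
((523.3199462890625, 122.83503723144531), (9.467584609985352, 100.32162475585938), 1.9903141260147095)
0.08 331 [0.52425249 0.09188977 0.09178179]
0.145 354 [0.52212704 0.15487707 0.09157302]
22.6083
```

View pics/s7.png

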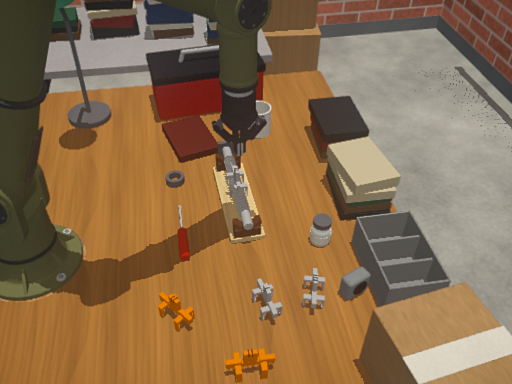

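View pics/w7.png

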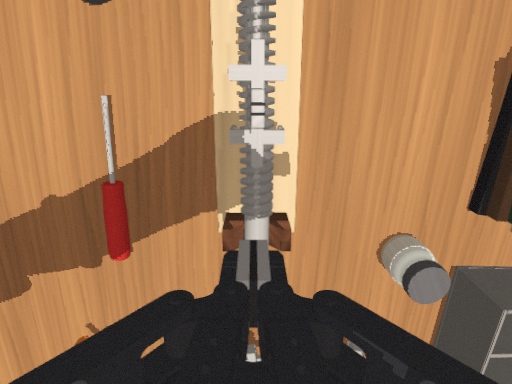

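The leaf sits level astride the spindle with the two grooves visible at (257,108) in the wrist view. The side view shows the other leaves and objects where they were, and the gripper touching nothing.

```bash
python3 -c "
from plant import r
r.hand_in(); print(r.read_state()['clock'])"
```

```text
the job is handed in; nothing more can be done
the job is handed in; nothing more can be done
```

The matching leaf is seated in the thread at the middle of the spindle, and I handed the job in at about 22.6 s on the robot's clock; no verdict is reported.

- **Picking the leaf:** I took the one with two grooves by its tab. The wrist camera confirmed the groove count, and showed one and three grooves on its neighbours.
- **Seating it:** I read the crest positions from the depth images and lowered the leaf into the thread. It met resistance with the gripper at 87.0 mm, the fully home height; resting on the crests would have stopped it at 92 mm. It had not slipped in the grip.
- **Along the axis:** The sliding check was only partly clear. One direction stopped after about 1 mm, which fits the stated play. The other stopped at once on a doubtful force reading.
- **Rocking check:** After letting go, I pressed with shut fingertips on the left end and then the right. The readings were 6.4 N and 5.6 N, and both ends stopped at 92.1 mm, so it does not rock.
- **Last look:** By camera the two end tops agreed to 0.2 mm, and the leaf was about 2 mm from the middle of the cradle. The other leaves and things looked undisturbed, judged by eye against the first pictures.

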